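# Load a test coupon under the sprung probe clip

## Robot

A 6-joint arm with a two-finger parallel gripper is mounted at the origin on a cart in front of the work surface, level with it; the furniture and walls round the work are solid. World frame = base frame: x ahead of the robot, y to its left, z up, the work surface at z = 0. Lengths are in m, angles in degrees, forces in N, time in s.
With the tool pointing down it reaches from about 0.275 to 0.75 m from the base axis. Payload 10.2 kg.
Tool frame: the origin (TCP) lies on the centre line of the jaws, within the pads' length; the fingertips stand 22 mm ahead of it and the grasp point (between the pads) lies 3 mm ahead of it; z points along the fingers, y is the line along which they close (so a half turn about z gives the same grasp; the last joint's range is limited). The gripper opens to 88 mm and grips with 3 to 60 N. Pads are 18 mm wide; open, the fingers measure 123 mm over their backs; the gripper's body (75 mm by 187 mm) begins 45 mm behind the grasp point.
Start: joints at [-81.555, 17.928, 85.812, -0, 76.261, -12.8], TCP at [0.19, -0.489, 0.261] pointing down, gripper open.
Joint ranges: [-168.41, 168.41], [-55.51, 124.54], [10.69, 146.95], [-70.63, 250.63], [1, 178], [-165.06, 165.06]. Speed limits (degrees/s): [136.94, 136.94, 172.46, 180, 180, 180].

## Interface

Orientations are given as a 3x3 rotation matrix whose columns are the frame's x, y, z axes.
In Python, from rig import ctrl, eyes, order gives the robot as it stands.
- The arm moves only by the tool apply_moves, never from a script. Its argument "targets" is a list of rows, each an object with "translation": the shift along the tool's x, y, z each as a share of 15 cm, from -1 to 1, a list of three; "twist": the turn, a rotation vector about the tool's x, y, z each as a share of 180 degrees, from -1 to 1, a list of three; "claw": the closure, from 0 (fully open) to 1 (shut). A call has 1 to 5 rows; each row shifts and turns the commanded pose from where the row before left it, along the tool's axes as they then stand; what a row does not reach is not made up. A row lasts 1/10 s, in which the tool goes at most 50 mm and 8.59 degrees, less where a joint would pass 70% of its speed; a pose out of reach is approached as far as the arm can. A call with a number of a shift or a turn outside -1 to 1 is refused whole. A call with a gripper value outside its range is refused whole. The fingers move at their own pace and stop on an object; "grip_force" is the grip in N (left out, the last holds). Time passes only in rows, so rows that do not move let the fingers close. It gives the time, the measured TCP pose, the force, the opening and the grip force at its end, in the units of the state.
- ctrl.get_obs(): the state, without advancing time (a new reading comes with each control period).
- eyes.snapshot(name): name is "scene" or "top" or "wrist"; returns the picture (480x640x3 uint8, blue, green, red); there is no depth.
- eyes.calibration(name): a dict with "vertical_fov" (degrees; the focal length in pixels is half the picture's height over the tangent of half this angle, whatever the lens; pixels are square), "cx", "cy" (the principal point, pixels), "k1" (the pictures are not rectified: a ray, as slopes to the right and down, at radius r is drawn at 1 + k1 r^2 times it, then the intrinsics apply), "R" (3x3) and "t" (3): a world point X has camera coordinates R X + t. Camera axes: x right, y down, z forward; pixel columns grow to the right and rows downward; lengths in m; the calibration is good to about 2 mm. A picture is of the moment at which its call begins: read the wrist's pose just before it. calibration takes no time and is no camera call; for the wrist camera it gives the pose at the moment of the call.
- order.close_job(): hands the job in; it is judged then, once.
The state is a dict: "clock": time; "qpos": joint angles; "qvel": joint speeds; "effort": joint torques, N m; "eef_pos": TCP position; "eef_rot": TCP orientation; "force": force on the tool from outside, world axes, zero at the start; "wrist_torque": the same for the moment, N m; "finger_gap": opening from 0.0 (shut) to 1.0 (fully open); "grip_force": force on a finger pad.
Only numpy, scipy, OpenCV 4.12 (cv2) and the standard library are available. Lean on these libraries where they do the work, as an engineer would, in place of code of your own. Each camera call takes 0.05 s, during which the arm holds its last target. There are 200 camera calls.

## Task

Load the test coupon into the probe jig: press the clip's long black thumb bar down with one fingertip so that the probe foot lifts well clear, and while holding it down push the blue coupon carrier by its upturned tab with the other fingertip, along the track and beneath the foot until it is fully home against the end stop. Keep the clip held open until the carrier is home, so that the foot never rests on a coupon that is still short of the stop, then let the clip close on it and draw clear. The carrier is only pushed, never lifted, and the things round about stay where they are.

Things in the scene. Friction and masses are not known exactly. Their poses are not given: they have to be found in the camera images.
- jig: probe jig fixed to the bench: blue-grey base plate 166 x 112 x 6 mm. Its x axis is the push direction (away from the robot, turned up to 0.4 rad), y is left of that (thumb-bar side), z up. Origin: on the bench top, under the track's centre line, at the x where the rear face of the carrier's tab is when home. 'Jig' values below are mm from it. Plate x -87 to 79, y -35 to 77.
- jig_track (a point): robot-side end of the track, on its floor: jig x -74, y 0, z 14. The track runs to the end stop between two tan guide rails, inner faces at jig y -21.5 and 21.5, tops at z 17. So a fingertip on the centre line at z 20, level with one that presses the thumb bar 53 mm to its left, passes 3 mm above the rails and meets the carrier's tab.
- jig_stop (a point): point on the face of the tan end stop, jig x 50, y 0, z 17. The stop's top is at z 26; a black terminal strip behind it is 22 high.
- jig_rod (a point): point on the axis of the clip's hinge rod, jig x 0, y 32, z 25. The rod lies along jig x, its hub is 9 mm thick; it is held by two posts at jig x -77 to -69 and x 47 to 55, y 27 to 40, top z 31.
- clip (a joint): angle of the sprung clip about the rod, rad: 0 shut on the empty track, grows as the thumb bar goes down and the foot rises, 0.42 at its stop. Above about 0.13 the foot clears the carrier; let go with the carrier beneath, it rests at about 0.11. It springs shut when released. At 0.3 it pushes back with about 7 N at the bar's middle line, at 0.42 with about 9 N.
- bar_middle (a point): centre of the pressing face of the clip's black ribbed thumb bar, 70 mm along jig x (-64 to 6) by 25 mm across (jig y 41 to 65), 3 mm thick; shut, it slopes up outwards by 0.22 rad, this point at jig x -29, y 53, z 26. Pressed along jig y 53 it is at z 23 for clip 0.14, z 20 for 0.29, z 17.4 at the stop. A fingertip holding it down can slide along it, against 3 to 8 N of friction.
- clip_foot (a point): centre of the underside of the tan probe foot, 14 mm along jig x by 6 mm across; shut, at jig x 35, y 0, z 16.5, which is 2.5 mm above the track floor, so the shut clip blocks the carrier.
- coupon: blue coupon carrier with a dark silicon coupon on it: plate 50 (x) x 40 (y) x 6 mm lying between the rails with 1.5 mm play each side; an upturned tab at its rear (-x) end, 32 mm wide, 3 thick, rises to 20 mm above the underside. Origin: centre of the underside; rear face of the tab at x -25 mm. About 60 g. Home, its origin is at jig x 25; it starts with its front edge 2 to 18 mm before the foot.
- coupon_front (a point): middle of the carrier's front edge, 25 mm ahead of its origin, 3 mm above its underside
- tweezers: black wafer tweezers lying beside the jig, 125 x 11 x 8 mm; origin at the middle of the underside
- loupe: measuring loupe standing behind the jig, black top on a clear skirt, 34 mm across, 42 mm tall; origin at the centre of its underside
- shipper_near: round white single-wafer clamshell, 65 x 58 x 11 mm, right of the jig, the nearer of two; origin at its underside
- shipper_far: round white single-wafer clamshell, 71 x 64 x 11 mm, right of the jig, the farther of two; origin at its underside
- tape_roll: blue roll of tape lying flat, 69 mm across, 19 mm high; origin at the centre of its underside
- timer: white process timer with coloured keys, 60 x 62 x 21 mm, behind the jig on the left; origin at the centre of its underside

How it is judged (in metres and radians):
On the way, in this order (a step that is already met when the one before it is completed fails the run):
1. the thumb bar is pressed by the fingers and the clip held open (beyond 0.14 rad) while the carrier is still in front of the foot (value of joint clip above 0.14 rad and contact force between the fingers and clip above 1 N and x of coupon in the frame of jig below 0.0035 m), for 0.1 s.
2. with the clip still held open, the carrier is home to within 2 mm (value of joint clip above 0.14 rad and contact force between the fingers and clip above 1 N and x of coupon in the frame of jig above 0.023 m), for 0.1 s.
At the end, for the whole second after the job is handed in: The carrier lies flat on the track within 2 mm of the end stop, at rest, and the released clip has closed on it (clip angle 0.09 to 0.14 rad) (x of coupon in the frame of jig above 0.023 m and z of coupon in the frame of jig below 0.016 m and angle between coupon's own z axis and vertical below 0.05 rad and value of joint clip between 0.09 and 0.14 rad and velocity of joint clip between -0.05 and 0.05 rad/s and linear speed of coupon below 0.01 m/s); the robot touches nothing.
It fails at once if the clip rests or drags on the coupon while the carrier is under the foot but more than 3 mm short of home (x of coupon in the frame of jig between 0.006 and 0.022 m and value of joint clip below 0.126 rad).
It fails at once if the carrier is lifted more than 5 mm off the track or tipped by more than 0.2 rad (z of coupon in the frame of jig above 0.019 m or angle between coupon's own z axis and vertical above 0.2 rad).
It fails at once if one of the things round about is moved by more than 15 mm (distance of any of tweezers, loupe, shipper_near, shipper_far, tape_roll, timer from where it was at the start of the episode above 0.015 m).
It also fails if it takes over 35 s, if anything falls off the work surface, if the arm or the gripper's body presses on something with over 40 N, if the wrist force passes 120 N, or if a joint passes its speed limit or range.

## Working session

There is one attempt and no reset: what is moved stays moved. The work goes in short steps, Python scripts to look and compute and a tool call to move; the robot and the scene stay as the last step left them, time stands still between calls to the robot, and variables do not carry over. Pictures are saved under pics/ and viewed, at most 10 in all, crops included, and the job is handed in when it is done.

Besides the shell and the picture viewer there is one more tool, called after "Emit:" by a JSON object that holds its "method" and its "body". apply_moves: Moves the arm, as the interface text tells. Its arguments: {"type":"object","properties":{"targets":{"type":"array"},"grip_force":{"type":"number"}},"required":["targets"]}

```bash
mkdir -p pics; ls; python3 - <<'E'
from rig import ctrl, eyes
import cv2
for n in ("scene","top"):
    im=eyes.snapshot(n); cv2.imwrite(f"pics/{n}0.png",im)
    c=eyes.calibration(n); print(n,c)
print(ctrl.get_obs())
E
```

```text
pics
scene {'vertical_fov': 55.22479050697013, 'cx': 315.71163704729014, 'cy': 233.2952937106548, 'k1': -0.04740236746298202, 'R': array([[ 0.85831027, -0.51296381,  0.01309999],
       [-0.26104876, -0.45849079, -0.84949381],
       [ 0.44176581,  0.72570953, -0.52743592]]), 't': array([-0.53778326,  0.21875496,  0.62494871])}
top {'vertical_fov': 43.29226433516948, 'cx': 322.085671317845, 'cy': 236.82864844335413, 'k1': -0.0030616765071142266, 'R': array([[ 0.00293107, -0.99989985,  0.01384579],
       [-0.99688823, -0.00401237, -0.07872578],
       [ 0.07877345, -0.01357196, -0.99680015]]), 't': array([-0.01579277,  0.64823268,  1.15432532])}
{'clock': 0.1, 'qpos': array([-8.15538197e+01,  1.79545454e+01,  8.58474399e+01, -1.05036133e-03,
        7.62599517e+01, -1.27990140e+01]), 'qvel': array([-0.02830301, -0.12878081, -0.05279157, -0.0352678 ,  0.08803018,
        0.01519869]), 'effort': array([ 2.49571691e-03, -4.02810323e+01, -2.52644509e+01,  6.95945369e-02,
        3.42623983e-02, -5.11459768e-05]), 'eef_pos': array([ 0.19020371, -0.48913855,  0.26024796]), 'eef_rot': array([[ 9.32036704e-01,  3.62363837e-01, -1.76392935e-04],
       [ 3.62363812e-01, -9.32036120e-01,  1.06666541e-03],
       [ 2.22116383e-04, -1.05808973e-03, -9.99999416e-01]]), 'force': array([-0.03217448, -0.36101373, -0.16106419]), 'wrist_torque': array([-0.02549145,  0.01151668, -0.00539282]), 'grip_force': 0.0, 'finger_gap': 1.0002730422947947}
```

View pics/top0.png

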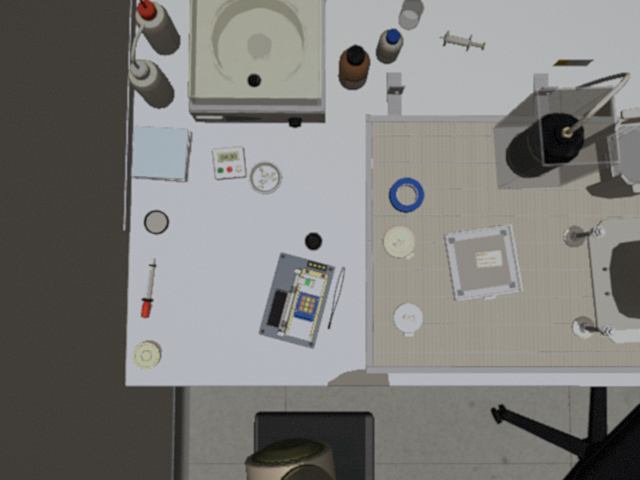

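View pics/scene0.png

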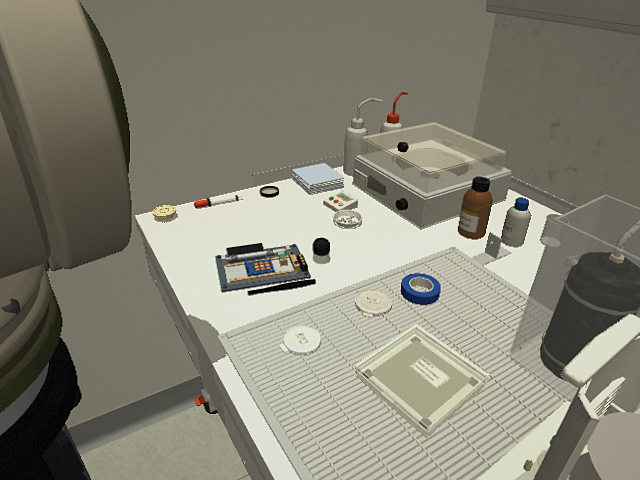

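The top view shows the jig with plate corners at about (283,253), (335,265), (313,347), (260,335). The loupe is at (313,241), and the tweezers lie just to the right at (337,298).

```bash
cat > h.py <<'E'
import numpy as np, cv2
from rig import ctrl, eyes
def K(c):
    f=240/np.tan(np.radians(c["vertical_fov"]/2)); return np.array([[f,0,c["cx"]],[0,f,c["cy"]],[0,0,1]])
def ray(c,px,z):
    """pixels -> world points on plane z"""
    px=np.array(px,float).reshape(-1,1,2)
    s=cv2.undistortPoints(px,K(c),np.array([c["k1"],0,0,0,0.]))[:,0]
    d=np.c_[s,np.ones(len(s))]@c["R"]; o=-c["R"].T@c["t"]
    return o+d*((z-o[2])/d[:,2])[:,None]
def proj(c,X):
    rv=cv2.Rodrigues(c["R"])[0]
    return cv2.projectPoints(np.array(X,float).reshape(-1,3),rv,c["t"],K(c),np.array([c["k1"],0,0,0,0.]))[0][:,0]
def fit2d(J,W):
    """rigid J(jig xy)->W(world xy)"""
    J=np.array(J,float);W=np.array(W,float); a=J-J.mean(0); b=W-W.mean(0)
    th=np.arctan2((a[:,0]*b[:,1]-a[:,1]*b[:,0]).sum(),(a*b).sum())
    R=np.array([[np.cos(th),-np.sin(th)],[np.sin(th),np.cos(th)]]); t=W.mean(0)-R@J.mean(0)
    return th,R,t,W-(J@R.T+t)
E
python3 - <<'E'
from h import *
c=eyes.calibration("top")
px=[(283,253),(335,265),(313,347),(260,335)]
W=ray(c,px,.006)[:,:2]
th,R,t,r=fit2d([(.079,.077),(.079,-.035),(-.087,-.035),(-.087,.077)],W)
print(W,th,t,r)
w=eyes.calibration("wrist"); o=ctrl.get_obs()
cw=-w["R"].T@w["t"]; print(o["eef_rot"].T@(cw-o["eef_pos"]), w["R"]@o["eef_rot"],w["vertical_fov"])
print("bar",R@[-.029,.053]+t,"loupe",ray(c,[(313,241)],.04),"tw",ray(c,[(344,268),(331,327)],.004))
E
```

```text
[[ 0.61744166  0.06341456]
 [ 0.59406798 -0.03950618]
 [ 0.43365692  0.0033287 ]
 [ 0.45671002  0.10709103]] -0.2504628442658527 [0.52413944 0.01224586] [[-0.00231744 -0.00384839]
 [ 0.00206835  0.00173622]
 [ 0.00247773  0.0034276 ]
 [-0.00222864 -0.00131542]]
[ 6.54194013e-02 -5.65050682e-05 -1.23416641e-01] [[ 1.97082248e-04  9.99999979e-01 -4.95194077e-05]
 [-9.66435199e-01  1.77745172e-04 -2.56910442e-01]
 [-2.56910428e-01  9.84897862e-05  9.66435214e-01]] 61.91702103074549
bar [0.50918048 0.07077987] loupe [[0.63902158 0.00413337 0.04      ]] tw [[ 0.58825575 -0.05741184  0.004     ]
 [ 0.47236864 -0.03186876  0.004     ]]
```

Emit:
{"method": "apply_moves", "body": {"targets": [{"translation": [0.2,-0.17,0],"twist": [0,0,0.0395],"claw": 0},{"translation": [0.18,-0.195,0],"twist": [0,0,0.0395],"claw": 0},{"translation": [0.155,-0.215,0],"twist": [0,0,0.0395],"claw": 0},{"translation": [0.127,-0.235,0],"twist": [0,0,0.0395],"claw": 0},{"translation": [0.097,-0.25,0],"twist": [0,0,0.0395],"claw": 0}]}}

```text
clock: 0.6
eef_pos: [0.2857, -0.3127, 0.2605]
eef_rot: [[0.968, -0.252, -0.0], [-0.252, -0.968, 0.0], [-0.0, -0.0, -1.0]]
force: [1.0, -0.5, -0.5]
finger_gap: 1.001
grip_force: 0.0
```

Emit:
{"method": "apply_moves", "body": {"targets": [{"translation": [0.07,-0.26,0],"twist": [0,0,0],"claw": 0},{"translation": [0.07,-0.26,0],"twist": [0,0,0],"claw": 0},{"translation": [0.07,-0.26,0],"twist": [0,0,0],"claw": 0},{"translation": [0.07,-0.26,0],"twist": [0,0,0],"claw": 0},{"translation": [0.07,-0.26,0],"twist": [0,0,0],"claw": 0}]}}

```text
clock: 1.1
eef_pos: [0.3848, -0.1367, 0.2607]
eef_rot: [[0.969, -0.247, -0.0], [-0.247, -0.969, 0.0], [-0.0, 0.0, -1.0]]
force: [-0.3, -1.9, 0.0]
finger_gap: 1.002
grip_force: 0.0
```

Emit:
{"method": "apply_moves", "body": {"targets": [{"translation": [0.064,-0.265,0],"twist": [0,0,0],"claw": 0.6},{"translation": [0.064,-0.265,0],"twist": [0,0,0],"claw": 0.6},{"translation": [0.064,-0.265,0],"twist": [0,0,0],"claw": 0.6},{"translation": [0.064,-0.265,0],"twist": [0,0,0],"claw": 0.6},{"translation": [0.064,-0.265,0],"twist": [0,0,0],"claw": 0.6}]}}

```text
clock: 1.6
eef_pos: [0.4805, 0.0442, 0.2605]
eef_rot: [[0.969, -0.247, -0.0], [-0.247, -0.969, -0.0], [-0.0, 0.0, -1.0]]
force: [-0.2, -0.8, 0.4]
finger_gap: 0.569
grip_force: 0.0
```

```bash
python3 - <<'E'
from h import *
import pickle
o=ctrl.get_obs();c=eyes.calibration("wrist");im=eyes.snapshot("wrist")
cv2.imwrite("pics/w1.png",im);pickle.dump((o,c),open("w1.pkl","wb"));print(o["eef_pos"],o["finger_gap"])
E
```

```text
[0.48045807 0.04419588 0.26054286] 0.5690333282166702
```

View pics/w1.png

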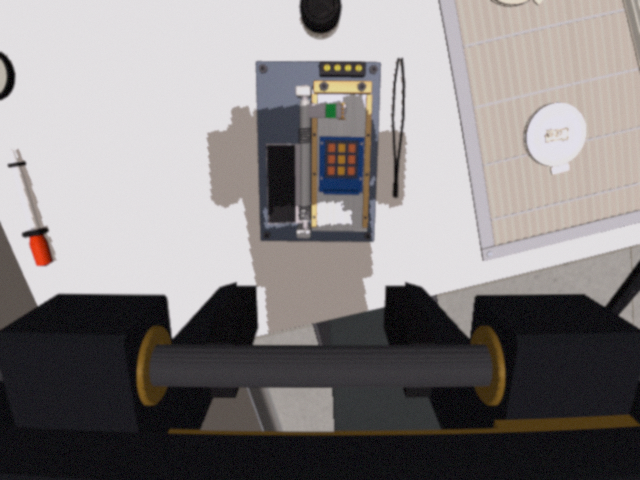

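The wrist view shows the plate corners at (257,62), (382,62), (375,241), (261,240). The black thumb bar is at (281,183), the blue carrier spans rows 137–192, and the fingertips are near (247,285) and (397,285).

```bash
python3 - <<'E'
from h import *
import pickle
o,c=pickle.load(open("w1.pkl","rb")); im=cv2.imread("pics/w1.png")
g=cv2.cvtColor(im,cv2.COLOR_BGR2GRAY).astype(np.float32)
px=np.array([(257,62),(382,62),(375,241),(261,240)],np.float32).reshape(-1,1,2)
pc=cv2.cornerSubPix(g,px.copy(),(5,5),(-1,-1),(3,50,.01))[:,0]; print(pc)
W=ray(c,pc,.006)[:,:2]
th,R,t,r=fit2d([(.079,.077),(.079,-.035),(-.087,-.035),(-.087,.077)],W)
print(th,t,"\n",r*1e3)
J=lambda px,z:((ray(c,px,z)[:,:2]-t)@R)*1e3
hsv=cv2.cvtColor(im,cv2.COLOR_BGR2HSV)
m=cv2.inRange(hsv,(105,120,40),(130,255,255)); m[:50]=0;m[260:]=0
ys,xs=np.nonzero(m); print("blue",xs.min(),xs.max(),ys.min(),ys.max())
xm=(xs.min()+xs.max())/2
print("front z20",J([(xm,ys.min())],.020),"rear z34",J([(xm,ys.max())],.034), "z20",J([(xm,ys.max())],.020))
print("bar",J([(281,183)],.026),"bar corners",J([(268,144),(295,146),(295,221),(268,221)],.026))
e=o["eef_rot"];p=o["eef_pos"]
for y in (-.025,.025,-.033,.033,-.0425,.0425): print(y,proj(c,[p+e@[x,y,.022] for x in(-.009,.009)]).round(0).tolist())
cv2.imwrite("pics/w1c.png",cv2.resize(im[50:310,200:420],None,fx=2.3,fy=2.3,interpolation=cv2.INTER_CUBIC))
E
```

```text
[[255.3403    60.731785]
 [380.48782   62.4179  ]
 [372.67987  240.56644 ]
 [260.3305   240.17656 ]]
-0.25873968921352447 [0.52542382 0.01400587] 
 [[-1.03633858 -0.38173352]
 [-1.12756426  0.87108036]
 [ 1.6589713   0.66979702]
 [ 0.50493154 -1.15914386]]
blue 320 363 137 193
front z20 [[12.59911706 -0.50648407]] rear z34 [[-35.22601693  -0.83015282]] z20 [[-37.20719182  -1.5880606 ]]
bar [[-27.8753082   52.96628089]] bar corners [[  6.13333239  63.88599349]
 [  4.5722649   40.28117719]
 [-62.45709953  40.66459962]
 [-62.67551376  65.38679659]]
-0.025 [[258.0, 327.0], [256.0, 285.0]]
0.025 [[382.0, 327.0], [384.0, 285.0]]
-0.033 [[238.0, 327.0], [235.0, 285.0]]
0.033 [[402.0, 327.0], [405.0, 285.0]]
-0.0425 [[214.0, 327.0], [211.0, 285.0]]
0.0425 [[426.0, 327.0], [429.0, 285.0]]
```

View pics/w1c.png

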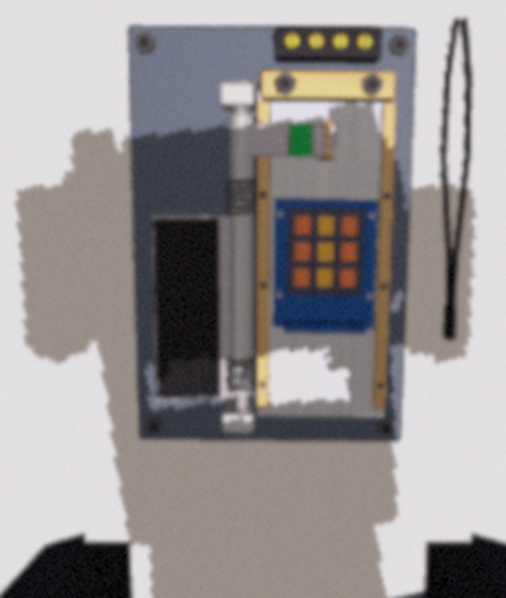

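The carrier's tab rear is at jig x ≈ −36, its front at ≈ +13, and the bar is at y 53, all matching the fit. I'll descend to above the bar.

Emit:
{"method": "apply_moves", "body": {"targets": [{"translation": [0.008,-0.059,0],"twist": [0,0,0.003],"claw": 0.494},{"translation": [0,0,0.31],"twist": [0,0,0],"claw": 0.494},{"translation": [0,0,0.31],"twist": [0,0,0],"claw": 0.494},{"translation": [0,0,0.31],"twist": [0,0,0],"claw": 0.494},{"translation": [0,0,0.25],"twist": [0,0,0],"claw": 0.494}]}}

```text
clock: 2.15
eef_pos: [0.4823, 0.0501, 0.0815]
eef_rot: [[0.966, -0.258, -0.002], [-0.258, -0.966, 0.0], [-0.002, 0.0, -1.0]]
force: [0.7, -0.3, 0.6]
finger_gap: 0.507
grip_force: 0.0
```

```bash
python3 - <<'E'
from h import *
import pickle
o=ctrl.get_obs();c=eyes.calibration("wrist");im=eyes.snapshot("wrist")
pickle.dump((o,c),open("w2.pkl","wb"));print(o["eef_pos"],o["eef_rot"],o["finger_gap"],o["force"])
cv2.imwrite("pics/w2.png",im)
E
```

```text
[0.48234298 0.05011054 0.08153763] [[ 9.66214946e-01 -2.57732043e-01 -1.69496490e-03]
 [-2.57732204e-01 -9.66216381e-01  1.26647229e-04]
 [-1.67034391e-03  3.14478594e-04 -9.99998556e-01]] 0.5067163457963506 [ 0.70553639 -0.26700934  0.60915927]
```

View pics/w2.png

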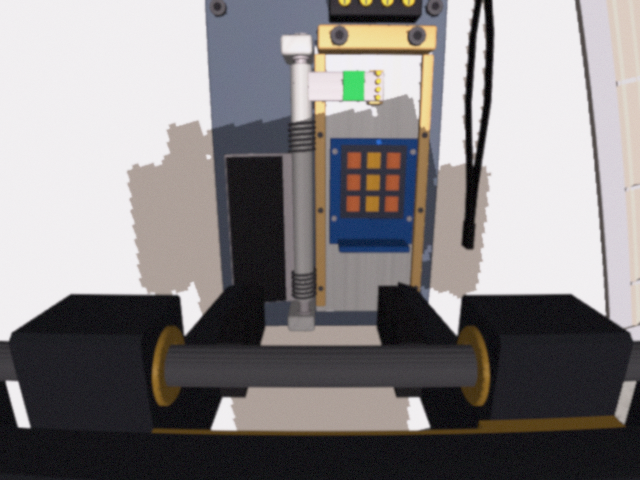

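The fingertips sit either side of the hinge at (265,285) and (378,285). The tab is at (374,246), the bar's corners run from (226,155) to (285,302), and the rails are at x ≈ 320 and 425.

```bash
python3 - <<'E'
from h import *
import pickle
o,c=pickle.load(open("w2.pkl","rb")); e=o["eef_rot"];p=o["eef_pos"]
T=lambda px,z:((ray(c,px,z)-p)@e*1e3)[:,:2].round(1).tolist()
print("tab top L,R rear",T([(340,251),(408,251)],.034),"front",T([(338,240)],.034))
print("bar corners",T([(228,156),(283,157),(284,300)],.026))
print("carrier front corners z20",T([(331,140),(415,140)],.020))
print("rail inner (z17)",T([(327,150),(418,150),(327,290),(412,290)],.017))
print("foot px",T([(345,88)],.028))
print("tcp jig", np.array([[.9667,-.2559],[.2559,.9667]])@(p[:2]-[.52542,.01401])*1e3)
E
```

```text
tab top L,R rear [[15.3, 8.9], [15.3, 39.3]] front [[20.4, 8.0]]
bar corners [[56.6, -40.5], [56.0, -16.3], [-11.7, -17.4]]
carrier front corners z20 [[63.3, 4.9], [63.4, 42.9]]
rail inner (z17) [[58.7, 3.2], [58.9, 45.2], [-10.1, 3.5], [-10.2, 46.4]]
foot px [[84.7, 10.5]]
tcp jig [-50.88068167  23.87498555]
```

Emit:
{"method": "apply_moves", "body": {"targets": [{"translation": [0,0,0.1],"twist": [0,0,0],"claw": 0.494},{"translation": [0,0,0.05],"twist": [0,0,0],"claw": 0.494},{"translation": [0,0,0],"twist": [0,0,0],"claw": 0.494},{"translation": [0,0,0],"twist": [0,0,0],"claw": 0.494}]}}

```text
clock: 2.6
eef_pos: [0.4838, 0.0504, 0.0622]
eef_rot: [[0.967, -0.257, 0.001], [-0.257, -0.967, -0.0], [0.001, -0.0, -1.0]]
force: [0.5, 0.0, 0.2]
finger_gap: 0.507
grip_force: 0.0
```

Emit:
{"method": "apply_moves", "body": {"targets": [{"translation": [-0.01,-0.013,0.04],"twist": [0,0,0],"claw": 0.494},{"translation": [0,0,0.04],"twist": [0,0,0],"claw": 0.494},{"translation": [0,0,0.035],"twist": [0,0,0],"claw": 0.494},{"translation": [0,0,0.025],"twist": [0,0,0],"claw": 0.494},{"translation": [0,0,0],"twist": [0,0,0],"claw": 0.494}]}}

```text
clock: 3.1
eef_pos: [0.4827, 0.0526, 0.0404]
eef_rot: [[0.967, -0.256, 0.0], [-0.256, -0.967, -0.001], [0.0, 0.001, -1.0]]
force: [-3.0, -1.7, 11.1]
finger_gap: 0.505
grip_force: 5.2
```

```bash
python3 - <<'E'
from h import *
import pickle
o=ctrl.get_obs();c=eyes.calibration("wrist");im=eyes.snapshot("wrist")
pickle.dump((o,c),open("w3.pkl","wb"));p=o["eef_pos"];print(p,o["eef_rot"],o["finger_gap"],o["force"],o["wrist_torque"])
print("tcp jig", np.array([[.9667,-.2559],[.2559,.9667]])@(p[:2]-[.52542,.01401])*1e3)
cv2.imwrite("pics/w3.png",im)
E
```

```text
[0.48266245 0.05262091 0.04039591] [[ 9.66683521e-01 -2.55974369e-01  3.03520844e-04]
 [-2.55974148e-01 -9.66683427e-01 -6.23095035e-04]
 [ 4.52904927e-04  5.24642213e-04 -9.99999760e-01]] 0.5052842830602806 [-3.03183058 -1.65668441 11.06326673] [-0.10147539  0.38592271  0.05293937]
tcp jig [-51.21425706  26.38350703]
```

View pics/w3.png

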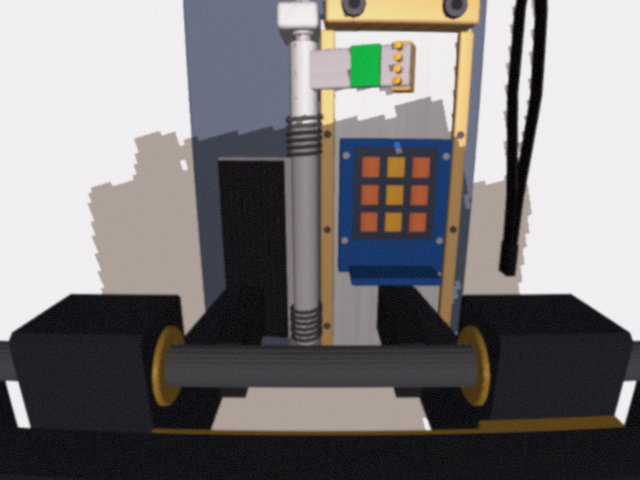

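The clip is pressed, with the foot raised at (400,65). The right fingertip sits behind the tab at (395,285), so I'll start pushing.

Emit:
{"method": "apply_moves", "body": {"targets": [{"translation": [0.03,0,-0.003],"twist": [0,0,0],"claw": 0.494},{"translation": [0.04,0,0],"twist": [0,0,0],"claw": 0.494},{"translation": [0.04,0,0],"twist": [0,0,0],"claw": 0.494},{"translation": [0.04,0,0],"twist": [0,0,0],"claw": 0.494},{"translation": [0.04,0,0],"twist": [0,0,0],"claw": 0.494}]}}

```text
clock: 3.65
eef_pos: [0.5092, 0.0462, 0.0406]
eef_rot: [[0.967, -0.256, -0.003], [-0.256, -0.967, 0.001], [-0.003, -0.0, -1.0]]
force: [-5.7, 2.5, 10.3]
finger_gap: 0.512
grip_force: 4.9
```

Emit:
{"method": "apply_moves", "body": {"targets": [{"translation": [0.03,0,0],"twist": [0,0,0],"claw": 0.494},{"translation": [0,0,0],"twist": [0,0,0],"claw": 0.494}]}}

```text
clock: 3.85
eef_pos: [0.5141, 0.0448, 0.0407]
eef_rot: [[0.967, -0.256, -0.001], [-0.256, -0.967, 0.001], [-0.001, -0.0, -1.0]]
force: [-3.3, 3.2, 9.0]
finger_gap: 0.505
grip_force: 4.6
```

```bash
python3 - <<'E'
from h import *
import pickle
o=ctrl.get_obs();c=eyes.calibration("wrist");im=eyes.snapshot("wrist")
pickle.dump((o,c),open("w4.pkl","wb"));p=o["eef_pos"];print(p,o["finger_gap"],o["force"],o["wrist_torque"])
print("tcp jig", np.array([[.9667,-.2559],[.2559,.9667]])@(p[:2]-[.52542,.01401])*1e3)
cv2.imwrite("pics/w4.png",im)
E
```

```text
[0.51413452 0.04482367 0.04072789] 0.5050431249282007 [-3.31686206  3.17856626  9.01563447] [0.6584833  0.6128193  0.10467721]
tcp jig [-18.79489387  26.8996186 ]
```

View pics/w4.png

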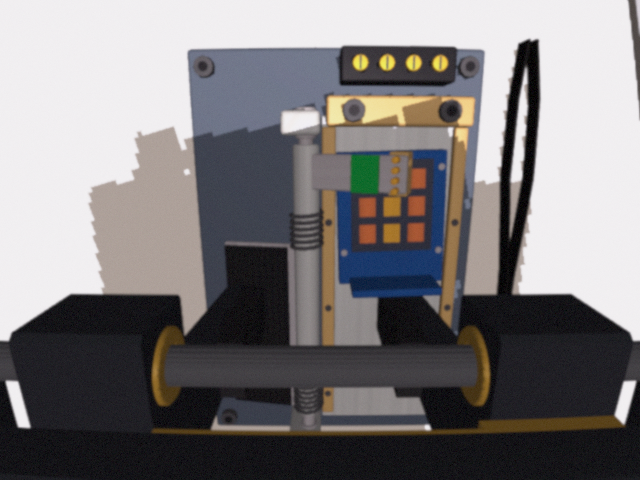

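The carrier's front edge is at row 150, under the raised foot, and the stop face is at row ~125. About 10 mm remains.

Emit:
{"method": "apply_moves", "body": {"targets": [{"translation": [0.02,0,0],"twist": [0,0,0],"claw": 0.494},{"translation": [0.02,0,0],"twist": [0,0,0],"claw": 0.494},{"translation": [0.013,0,0],"twist": [0,0,0],"claw": 0.494},{"translation": [0,0,0],"twist": [0,0,0],"claw": 0.494}]}}

```text
clock: 4.3
eef_pos: [0.5214, 0.043, 0.0407]
eef_rot: [[0.967, -0.256, -0.002], [-0.256, -0.967, 0.001], [-0.002, -0.0, -1.0]]
force: [-5.6, 3.4, 9.4]
finger_gap: 0.507
grip_force: 4.7
```

Emit:
{"method": "apply_moves", "body": {"targets": [{"translation": [0.008,0,0],"twist": [0,0,0],"claw": 0.494},{"translation": [0,0,0],"twist": [0,0,0],"claw": 0.494}]}}

```text
clock: 4.5
eef_pos: [0.5219, 0.0428, 0.0406]
eef_rot: [[0.967, -0.256, -0.004], [-0.256, -0.967, 0.001], [-0.004, -0.0, -1.0]]
force: [-8.0, 3.4, 11.0]
finger_gap: 0.506
grip_force: 6.3
```

Emit:
{"method": "apply_moves", "body": {"targets": [{"translation": [0.008,0,0],"twist": [0,0,0],"claw": 0.494},{"translation": [0,0,0],"twist": [0,0,0],"claw": 0.494}]}}

```text
clock: 4.7
eef_pos: [0.5221, 0.0428, 0.0405]
eef_rot: [[0.967, -0.256, -0.006], [-0.256, -0.967, 0.002], [-0.007, 0.0, -1.0]]
force: [-12.6, 4.8, 14.9]
finger_gap: 0.504
grip_force: 8.6
```

```bash
python3 - <<'E'
from h import *
o=ctrl.get_obs();c=eyes.calibration("wrist");im=eyes.snapshot("wrist")
print(o["eef_pos"],o["force"])
cv2.imwrite("pics/w5.png",cv2.resize(im[20:340,160:520],None,fx=1.8,fy=1.8))
E
```

```text
[0.52214665 0.04276437 0.04048965] [-12.6267076    4.77719256  14.87628861]
```

View pics/w5.png

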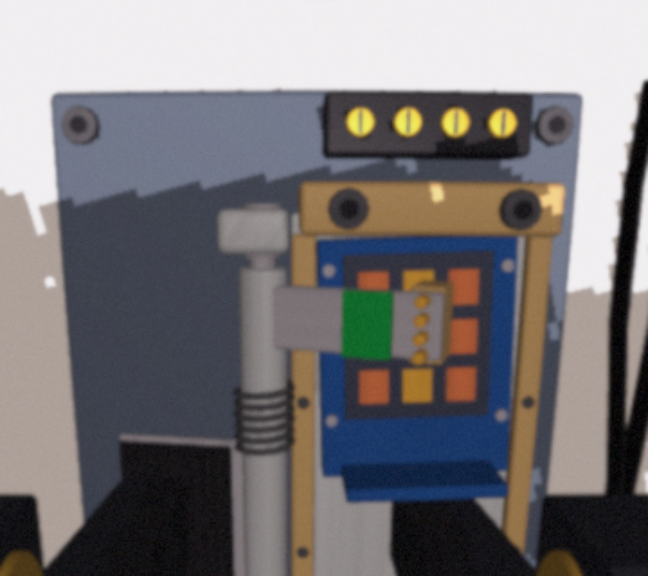

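The carrier's front edge is flush with the stop face and the foot is raised above it. I'll back off the tab, then release upward.

Emit:
{"method": "apply_moves", "body": {"targets": [{"translation": [-0.025,0,0],"twist": [0,0,0],"claw": 0.494},{"translation": [-0.025,0,0],"twist": [0,0,0],"claw": 0.494},{"translation": [0,0,0],"twist": [0,0,0],"claw": 0.494},{"translation": [0,0,-0.015],"twist": [0,0,0],"claw": 0.494},{"translation": [0,0,-0.015],"twist": [0,0,0],"claw": 0.494}]}}

```text
clock: 5.25
eef_pos: [0.5181, 0.0438, 0.0457]
eef_rot: [[0.967, -0.257, 0.003], [-0.257, -0.967, 0.0], [0.003, -0.001, -1.0]]
force: [2.4, 1.2, 4.0]
finger_gap: 0.509
grip_force: 1.8
```

Emit:
{"method": "apply_moves", "body": {"targets": [{"translation": [0,0,-0.02],"twist": [0,0,0],"claw": 0.494},{"translation": [0,0,-0.03],"twist": [0,0,0],"claw": 0.494},{"translation": [0,0,-0.1],"twist": [0,0,0],"claw": 0.494},{"translation": [0,0,-0.2],"twist": [0,0,0],"claw": 0.494},{"translation": [0,0,-0.2],"twist": [0,0,0],"claw": 0.494}]}}

```text
clock: 5.75
eef_pos: [0.5163, 0.0438, 0.1281]
eef_rot: [[0.967, -0.256, -0.002], [-0.256, -0.967, 0.0], [-0.002, 0.0, -1.0]]
force: [-0.1, 0.2, -0.2]
finger_gap: 0.505
grip_force: 0.0
```

Emit:
{"method": "apply_moves", "body": {"targets": [{"translation": [0,0,-0.2],"twist": [0,0,0],"claw": 0.494},{"translation": [0,0,0],"twist": [0,0,0],"claw": 0.494},{"translation": [0,0,0],"twist": [0,0,0],"claw": 0.494}]}}

```text
clock: 6.05
eef_pos: [0.5167, 0.0438, 0.1574]
eef_rot: [[0.967, -0.256, -0.0], [-0.256, -0.967, -0.0], [-0.0, 0.0, -1.0]]
force: [0.4, -0.7, -0.2]
finger_gap: 0.507
grip_force: 0.0
```

```bash
python3 - <<'E'
from h import *
o=ctrl.get_obs();im=eyes.snapshot("wrist")
print(o["eef_pos"],o["force"])
cv2.imwrite("pics/w6.png",im)
E
```

```text
[0.51672094 0.04380156 0.15741353] [ 0.41212171 -0.70179925 -0.15631277]
```

View pics/w6.png

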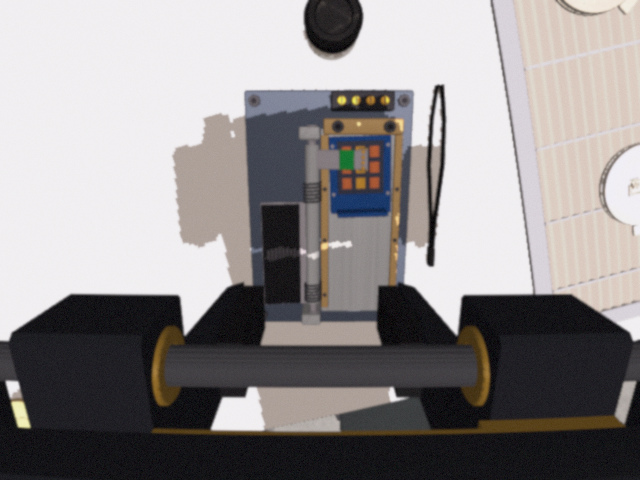

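The carrier is home against the stop (front edge at row 136), the clip foot rests on it, the neighbouring things are undisturbed and the arm is clear.

```bash
python3 -c "
from rig import order
print(order.close_job())"
```

```text
the job is handed in; nothing more can be done
None
```

The carrier was pushed home against the stop with the clip held open, the clip then closed on it, the arm drew clear, and the job is handed in (the hand-in gave no verdict).

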